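Move a charged battery pack from the charger to the tester and lock it in

ROBOT

A 7-joint arm with a two-finger parallel gripper is mounted at the origin on a cart in front of the work surface, level with it; the furniture and walls round the work are solid. World frame = base frame: x ahead of the robot, y to its left, z up, the work surface at z = 0. Lengths are in m, angles in rad, forces in N, time in s.
With the tool pointing down it reaches from about 0.425 to 0.8 m from the base axis. Payload 8.3 kg.
Tool frame: the origin (TCP) lies midway between the tips of the shut fingers; the grasp point (between the pads) lies 19 mm behind it; z points along the fingers, x is the direction in which the jaws open and shut, and the axes are right-handed (so a half turn about z gives the same grasp; the last joint's range is limited). The gripper opens to 85 mm and grips with 20 to 120 N. Pads are 22 mm wide; open, the fingers measure 114 mm over their backs; the gripper's body (76 mm by 85 mm) begins 54 mm behind the grasp point. The pads swing forward as they close: fully open they stand 13 mm farther back than shut.
Start: joints at [-1.362, 0.383, 0.016, 1.37, -0.006, 1.388, -0.046], TCP at [0.168, 0.602, 0.231] pointing down, gripper open.
Joint ranges: [-2.95, 2.95], [-0.25, 2.06], [-1.52, 1.56], [0.18, 2.33], [-1.44, 4.58], [0.02, 2.06], [-3.01, 3.01]. Speed limits (rad/s): [2.39, 2.39, 3.01, 3.01, 3.14, 3.14, 3.14].

INTERFACE

Orientations are given as a rotation vector (axis times angle).
In Python, from bench import r, cams gives the robot as it stands. The module is installed in compiled form; this text tells all that it offers.
- The arm moves only by the tool play_rows, never from a script. Its argument "increments" is a list of rows, each an object of numbers: "wx", "wy", "wz": the turn, a rotation vector about the tool's x, y, z in rad; "dx", "dy", "dz": the shift along the tool's x, y, z in m; "jaw": the opening, from 0 (shut) to 1 (fully open). In form: [{"wx": .., "wy": .., "wz": .., "dx": .., "dy": .., "dz": .., "jaw": ..}, ...]. A call has exactly 5 rows; each row is the pose to reach, as a shift and turn from the pose measured when the call began, along the tool's axes at that moment; what a row does not reach only later rows make up. A row lasts 1/12 s, in which the tool goes at most 41.7 mm and 7.16 degrees, less where a joint would pass 70% of its speed; a pose out of reach is approached as far as the arm can. A call with a gripper value outside its range is refused whole. The fingers move at their own pace and stop on an object; "grip_force" is the grip in N (left out, the last holds). Time passes only in rows, so rows that repeat a pose let the fingers close, or fill a call up. It gives the time, the measured TCP pose, the force and the opening at its end, in the units of the state.
- r.get_obs(): the state, without advancing time (a new reading comes with each control period).
- cams.capture(name): name is "scene" or "top"; returns a dict with "img" (480x640x3 uint8, red, green, blue), "mtx" (3x3 intrinsics, pixels), "xyz" and "rotation" of the camera in the world. Camera axes: x right, y up, looking along -z (the intrinsics and any distortion apply to the point x, -y, -z); pixel columns grow to the right and rows downward; lengths in m; the calibration is good to about 2 mm. A picture is of the moment at which its call begins. There is no depth.
- r.close_job(): hands the job in, once; it reports no verdict.
The state is a dict: "time": time; "q": joint angles; "qd": joint speeds; "effort": joint torques, N m; "eef_pos": TCP position; "ee_rot": TCP orientation; "contact_force": force on the tool from outside, world axes, zero at the start; "ft_torque": the same for the moment, N m; "width": opening from 0.0 (shut) to 1.0 (fully open).
Only numpy, scipy, OpenCV 4.12 (cv2) and the standard library are available. Lean on these libraries where they do the work, as an engineer would, in place of code of your own. Each camera call takes 0.05 s, during which the arm holds its last target.

TASK

The battery pack locked in the dark charger is full: press it to release it and take it out so that the charger's plate stays up, then stand it in the light grey tester and press it down until it is locked in there. Both cradles have push-push latches, and somebody left the tester's plate locked down empty, which keeps a pack from going in. Press only as far as the stop that you feel, do not force or tug anything, and leave the other things on the bench where they are.

Things in the scene. Friction and masses are not known exactly. Their poses are not given: they have to be found in the camera images.
- pack: Battery pack: upright dark grey block, orange top, 44 (x) x 66 (y) x 105 mm, 0.22 to 0.4 kg, locked in the charger at the start. Origin: centre of its underside, z up. Grip it on the faces x = +-22 mm, above 50 mm. Both y sides have a groove for the hooks, 5 to 12 mm above the underside, 7.5 deep. It fits a bay either way round, its x along the cradle's x.
- charger: DARK grey charger cradle, green stripe, four green lights; screwed down. Origin: on the bay's axis at bench height; x runs from the front (wall with a flag window) to the rear. Flange 116 (x -48 to 68) x 132 x 6 mm, housing x -40 to 60, y +-58, rim 60 high. An orange flag in the window moves with the plate: at the green mark = up, at the red = locked.
- tester: LIGHT grey tester cradle, blue stripe, dark display, three buttons (unused); screwed down. Origin: on the bay's axis at bench height; x runs from the front (wall with a flag window) to the rear. Flange 116 (x -48 to 68) x 132 x 6 mm, housing x -40 to 60, y +-58, rim 60 high. An orange flag in the window moves with the plate: at the green mark = up, at the red = locked.
- charger_bay (a point): Centre of the mouth of the charger's bay, 60 mm above the bench. Same bay and latch as the tester's.
- tester_bay (a point): Centre of the mouth of the tester's bay, 60 mm above the bench: a well 48 (x) x 69 (y) mm with a 3 mm chamfered rim, 2 mm (x) or 1.5 mm (y) play beside the pack. Two steel hooks in its y walls ride on the plate, 6.5 to 10.5 mm above it; as the plate goes down they slide in up to 8 mm, into the pack's grooves: a locked pack cannot be lifted, and over an empty locked plate they block the bay.
- charger_plate_top (a point): Centre of the upper face of the charger's sprung plate (46.5 x 67.5 mm), which fills the bay; heights as for the tester's.
- tester_plate_top (a point): Centre of the upper face of the tester's sprung plate (46.5 x 67.5 mm), which fills the bay. 46 mm above the bench when up, 28 to 35 locked, 21 to 28 at the end stop, about 7 mm below the locked height. The latch height varies from start to start within this and is not reported: feel the stop. Pressing harder than 30 N would bend the terminals.
- charger_plate (a joint): Depth of the charger's plate below its raised position, m: 0 = up, 0.011 to 0.018 at rest = locked (so at the start), 0.018 to 0.025 = end stop. Same latch and spring as the tester's.
- tester_plate (a joint): Depth of the tester's plate, m: 0 = up, 0.011 to 0.018 at rest = locked (so at the start, empty), 0.018 to 0.025 = end stop. Push-push latch: a press to the end stop and back up locks a raised plate and raises a locked one; ending short of the stop changes nothing. Spring 6 N up, 9 N near the stop (a pack's weight helps), then 1 mm of rubber, then hard; it rises at 0.1 to 0.3 m/s.
- tape_measure: Yellow tape measure, 75 x 31 x 60 mm, a bystander. Origin at the centre of its underside.
- chain_lube: Yellow bottle with black nozzle, 42 mm across, 126 mm high, a bystander. Origin at the centre of its underside.
- marker: White and blue marker pen, 16 x 125 x 16 mm, lying between the cradles, a bystander. Origin at the centre of its underside.

How it is judged:
On the way, in this order (a step that is already met when the one before it is completed fails the run):
1. the charger's latch has been released: its plate is up (value of joint charger_plate below 0.003 m), for 0.1 s.
2. the pack is out of the charger (distance between pack and charger above 0.12 m).
At the end, for the whole second after the job is handed in: The pack stands upright (within 4 degrees) and at rest in the tester's bay, centred within 5 mm, squared to it within 6 degrees, its underside under 37 mm above the bench; the tester's plate is locked down by itself (stroke 10 to 19 mm); the charger's plate is up (stroke under 3 mm) (value of joint tester_plate between 0.01 and 0.019 m and horizontal distance between pack and tester below 0.005 m and z of pack in the frame of tester below 0.037 m and angle between pack's own z axis and vertical below 0.07 rad and angle between the x axis of pack and the x axis of tester, either way round below 0.1 rad and linear speed of pack below 0.02 m/s and value of joint charger_plate below 0.003 m); the robot touches nothing.
It fails at once if the pack is pressed, dropped or pulled against a cradle (plate, hooks or walls) with more than 40 N (contact force between pack and charger above 40 N or contact force between pack and tester above 40 N).
It fails at once if the robot presses on a cradle or its plate with more than 30 N (contact force between any of the arm, the fingers and charger above 30 N or contact force between any of the arm, the fingers and tester above 30 N).
It fails at once if the tape measure, the bottle or the marker is moved more than 20 mm (distance of any of tape_measure, chain_lube, marker from where it was at the start of the episode above 0.02 m).
It also fails if it takes over 61 s, if anything falls off the work surface, if the arm or the gripper's body presses on something with over 40 N, if the wrist force passes 120 N, or if a joint passes its speed limit or range.

## Working session

There is one attempt and no reset: what is moved stays moved. The work goes in short steps, Python scripts to look and compute and a tool call to move; the robot and the scene stay as the last step left them, time stands still between calls to the robot, and variables do not carry over. Pictures are saved under pics/ and viewed, and the job is handed in when it is done.

Besides the shell and the picture viewer there is one more tool, called after "Emit:" by a JSON object that holds its "fn" and its "kwargs". play_rows: Moves the arm, as the interface text tells. Its arguments: {"type":"object","properties":{"increments":{"type":"array"},"grip_force":{"type":"number"}},"required":["increments"]}

```bash
mkdir -p pics
python3 - <<'E'
from bench import r,cams
import cv2,numpy as np
o=r.get_obs()
for k,v in o.items(): print(k,np.round(v,4))
for n in("scene","top"):
    c=cams.capture(n)
    cv2.imwrite(f"pics/{n}0.png",c["img"][:,:,::-1])
    print(n,c["mtx"],c["xyz"],c["rotation"],[k for k in c])
E
```

```text
time 0.0
q [-1.3619  0.3842  0.0164  1.3712 -0.0063  1.3882 -0.0465]
qd [-0.0017 -0.0004  0.0008 -0.0008  0.001  -0.0004  0.0011]
effort [-3.00000e-04 -6.27587e+01  8.44100e-01 -3.71821e+01  1.65000e-02
  1.42000e-02 -0.00000e+00]
eef_pos [0.1676 0.6016 0.2303]
ee_rot [ 2.5009e+00  1.8994e+00 -2.4000e-03]
contact_force [ 0.7337  0.4713 -0.2731]
ft_torque [0.0257 0.0149 0.028 ]
width 0.9965
scene [[496.69488054   0.         323.59519011]
 [  0.         496.69488054 237.61658589]
 [  0.           0.           1.        ]] [-0.05537304 -0.49780153  0.47654639] [ 1.03846557 -0.52918197 -0.79542029] ['img', 'mtx', 'xyz', 'rotation']
top [[592.07861338   0.         315.28827804]
 [  0.         592.07861338 239.34104476]
 [  0.           0.           1.        ]] [0.4702016  0.00993303 0.96063331] [ 0.09463147 -0.14929784 -1.54523077] ['img', 'mtx', 'xyz', 'rotation']
```

View pics/scene0.png

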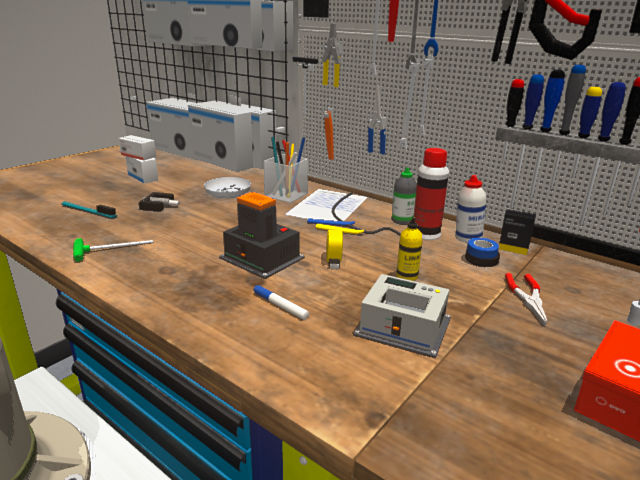

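View pics/top0.png

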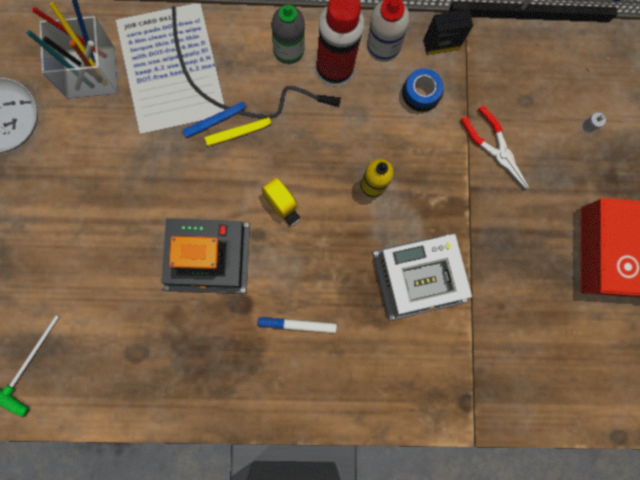

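```bash
cat > h.py <<'E'
import numpy as np,cv2
from scipy.spatial.transform import Rotation as R
from scipy.optimize import least_squares
CAM={'scene':dict(K=np.array([[496.69488,0,323.59519],[0,496.69488,237.61659],[0,0,1]]),t=np.array([-0.05537304,-0.49780153,0.47654639]),r=[1.03846557,-0.52918197,-0.79542029]),
'top':dict(K=np.array([[592.0786,0,315.28828],[0,592.0786,239.34104],[0,0,1]]),t=np.array([0.4702016,0.00993303,0.96063331]),r=[0.09463147,-0.14929784,-1.54523077])}
def proj(P,n):
    c=CAM[n]; p=(np.atleast_2d(P)-c['t'])@R.from_rotvec(c['r']).as_matrix()
    p=p*[1,-1,-1]; u=p@c['K'].T; return u[:,:2]/u[:,2:]
def back(uv,n,z):
    c=CAM[n]; d=np.linalg.inv(c['K'])@np.array([uv[0],uv[1],1.]); d=d*[1,-1,-1]
    d=R.from_rotvec(c['r']).as_matrix()@d; return c['t']+d*(z-c['t'][2])/d[2]
def tf(P,x,y,a):
    P=np.atleast_2d(P).astype(float); c,s=np.cos(a),np.sin(a)
    return np.c_[x+c*P[:,0]-s*P[:,1],y+s*P[:,0]+c*P[:,1],P[:,2]]
def crop(img,x0,y0,x1,y1,s,f):
    cv2.imwrite(f,cv2.resize(img[y0:y1,x0:x1],None,fx=s,fy=s,interpolation=cv2.INTER_CUBIC))
E
python3 - <<'E'
from h import *
t=cv2.imread('pics/top0.png');s=cv2.imread('pics/scene0.png')
a=cv2.resize(t[205:305,150:260],None,fx=5,fy=5,interpolation=2)
cv2.imwrite('pics/tc.png',a)
cv2.imwrite('pics/tt.png',cv2.resize(t[225:325,365:480],None,fx=5,fy=5,interpolation=2))
cv2.imwrite('pics/sc.png',cv2.resize(s[185:280,210:310],None,fx=6,fy=6,interpolation=2))
cv2.imwrite('pics/st.png',cv2.resize(s[265:360,345:460],None,fx=6,fy=6,interpolation=2))
E
```

```text
(no output)
```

View pics/tc.png

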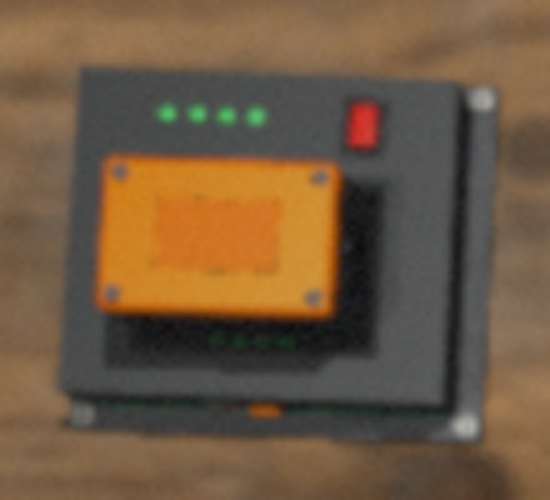

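View pics/tt.png

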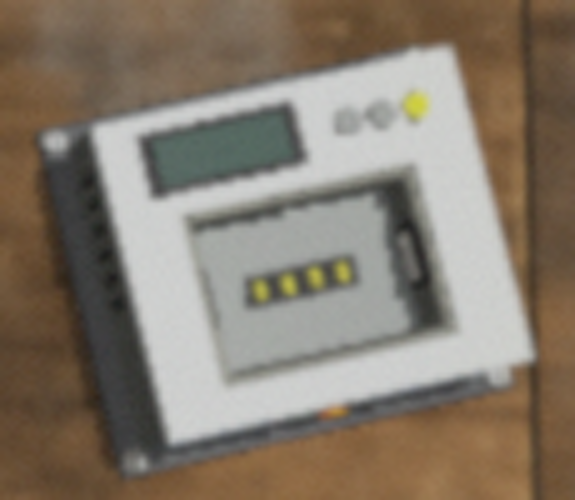

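View pics/sc.png

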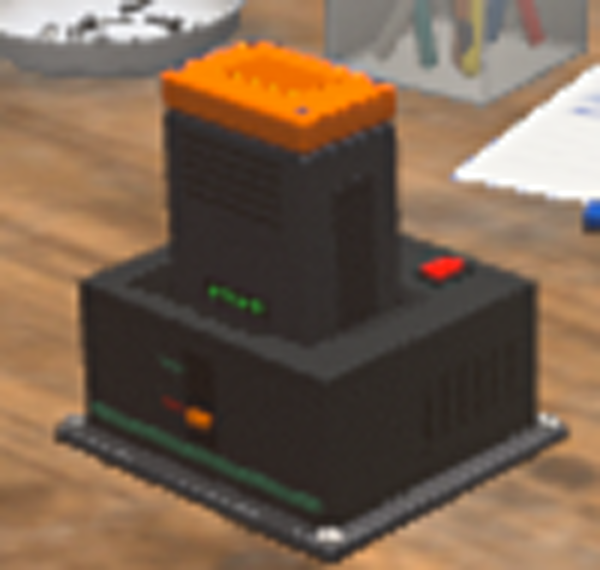

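View pics/st.png

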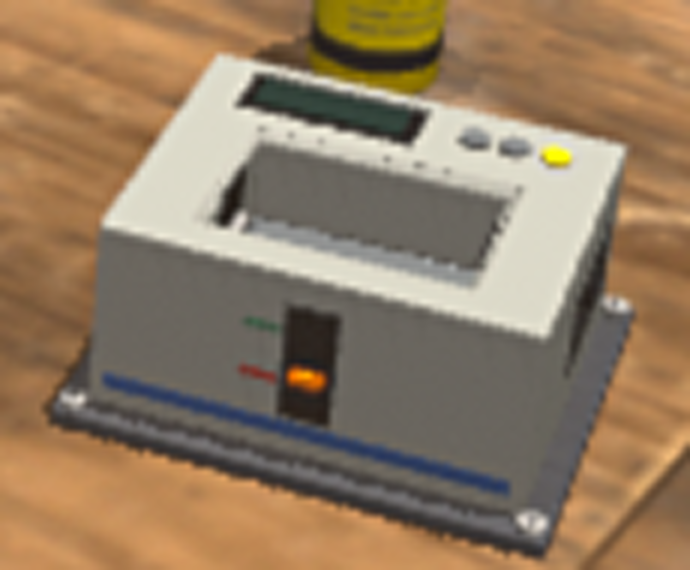

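```bash
cat > fit.py <<'E'
from h import *
def P(l,o,s): return [np.array(o)+(np.array(p)+.5)/s-.5 for p in l]
def fit(objs,x0,fz=False):
    def res(x):
        e=[]
        for n,pts,uv in objs:
            p=np.array(pts,float)/1000
            if fz: p[:,2]+=x[3]
            e.append((proj(tf(p,*x[:3]),n)-np.array(uv)).ravel())
        return np.concatenate(e)
    s=least_squares(res,x0,loss='soft_l1'); return s.x,np.round(res(s.x),1)
rim=[[60,58,60],[60,-58,60],[-40,58,60],[-40,-58,60]]
m=[[27,37.5,60],[27,-37.5,60],[-27,37.5,60],[-27,-37.5,60]]
tt=P([(95,125),(450,45),(167,443),(533,360)],(365,225),5)
tm=P([(185,215),(415,167),(228,383),(455,328)],(365,225),5)
ts=P([(220,57),(627,148),(103,225),(550,335)],(345,265),6)
ct=P([(80,68),(462,83),(62,390),(447,405)],(150,205),5)
cs=P([(537,285),(80,283),(325,378)],(210,185),6)
pt=P([(103,157),(340,162),(97,312),(335,317)],(150,205),5)
ps=P([(240,42),(395,88),(163,75),(303,125)],(210,185),6)
pk=[[22,33,0],[22,-33,0],[-22,33,0],[-22,-33,0]]
for nm,o,fz in [('tester top',[('top',rim,tt),('top',m,tm)],0),('tester rim top',[('top',rim,tt)],0),('tester scene',[('scene',rim,ts)],0),('tester all',[('top',rim,tt),('top',m,tm),('scene',rim,ts)],0),
 ('ch top',[('top',rim,ct)],0),('ch sc',[('scene',[rim[1],rim[2],rim[3]],cs)],0),('ch all',[('top',rim,ct),('scene',[rim[1],rim[2],rim[3]],cs)],0),
 ('pack',[('top',pk,pt),('scene',pk,ps)],1)]:
    x,e=fit(o,[.45,0,0]+([.13] if fz else []),fz); print(nm,np.round(x,4)); print('  ',e)
E
python3 fit.py
```

```text
tester top [ 0.5544 -0.1955  0.2394]
   [-0.7 -0.2  0.4  0.   0.4 -0.1  0.3 -0.1 -0.7 -0.2  0.1 -1.  -0.9  0.6
  0.9  0.9]
tester rim top [ 0.5543 -0.1953  0.2387]
   [-0.8 -0.2  0.3  0.1  0.2 -0.   0.1  0. ]
tester scene [ 0.5537 -0.1966  0.2496]
   [-0.  -0.5  0.2 -0.4 -0.2  0.2  0.   0.4]
tester all [ 0.5544 -0.1958  0.2428]
   [-0.6 -0.   0.5 -0.   0.7  0.   0.5 -0.2 -0.6 -0.1  0.2 -1.1 -0.6  0.7
  1.1  0.9  0.1 -0.8  0.1 -0.6 -0.4 -0.4 -0.5  0.1]
ch top [ 0.5788  0.1519 -0.0094]
   [ 0.6 -0.1 -0.  -0.5 -0.3  0.6 -0.2 -0. ]
ch sc [ 0.5785  0.1519 -0.0183]
   [ 0.2 -0.3 -0.2 -0.5  0.   0.8]
ch all [ 0.5787  0.152  -0.0111]
   [ 0.6 -0.1 -0.  -0.3 -0.4  0.6 -0.3  0.1  0.2 -0.5 -0.3 -0.5  0.4  0.7]
pack [0.5782 0.1527 0.0095 0.1339]
   [ 0.1  0.1 -0.1 -0.1 -0.3  0.4 -0.2 -0.   2.  -0.2  0.7 -0.1 -1.3  0.3
  0.1  0.1]
```

```bash
cat > go.py <<'E'
import sys
from h import *
from bench import r
CH=(0.5787,0.152,-0.010); TE=(0.5544,-0.1957,0.241)
o=r.get_obs()
p=np.array(o['eef_pos']); M=R.from_rotvec(o['ee_rot']).as_matrix()
print('t',round(float(o['time']),2),'p',np.round(p,4),'th',round(np.degrees(np.arctan2(M[1,0],M[0,0])),2),'F',np.round(o['contact_force'],1),'w',round(float(o['width']),3),'tilt',np.round(M[:2,2],4))
for a in sys.argv[1:]:
    x,y,z,th=map(float,a.split(',')); t=np.radians(th); c,s=np.cos(t),np.sin(t)
    T=np.array([[c,s,0],[s,-c,0],[0,0,-1.]])
    print(a,'d',np.round(M.T@(np.array([x,y,z])-p),4),'w',np.round(R.from_matrix(M.T@T).as_rotvec(),4))
E
python3 go.py .5,.2,.24,0 .5544,-.1957,.2,-76.2
```

```text
t 0.1 p [0.1676 0.6016 0.2304] th 74.43 F [-0.3  0.5  0.2] w 1.002 tilt [-0.0005 -0.0017]
.5,.2,.24,0 d [-0.2977  0.428  -0.0091] w [1.1000e-03 1.5000e-03 1.2991e+00]
.5544,-.1957,.2,-76.2 d [-0.6642  0.5866  0.0315] w [2.300e-03 6.000e-04 2.629e+00]
```

Emit:
{"fn": "play_rows", "kwargs": {"increments": [{"dx": -0.023,"dy": 0.033,"dz": 0,"wx": 0,"wy": 0,"wz": 0.12,"jaw": 0},{"dx": -0.046,"dy": 0.066,"dz": 0,"wx": 0,"wy": 0,"wz": 0.24,"jaw": 0},{"dx": -0.069,"dy": 0.099,"dz": 0,"wx": 0,"wy": 0,"wz": 0.36,"jaw": 0},{"dx": -0.092,"dy": 0.132,"dz": 0,"wx": 0,"wy": 0,"wz": 0.48,"jaw": 0},{"dx": -0.115,"dy": 0.165,"dz": -0.004,"wx": 0,"wy": 0,"wz": 0.6,"jaw": 0}]}}

```text
time: 0.52
eef_pos: [0.2963, 0.4443, 0.2335]
ee_rot: [2.952, 1.066, -0.004]
contact_force: [1.2, 0.5, -0.5]
width: 0.3
```

```bash
python3 go.py .5,.2,.24,0 .5544,-.1957,.2,-76.2
```

```text
t 0.52 p [0.2963 0.4443 0.2335] th 39.72 F [ 1.2  0.5 -0.5] w 0.3 tilt [-0.0016 -0.0034]
.5,.2,.24,0 d [ 0.0005  0.3181 -0.006 ] w [0.0027 0.0027 0.6932]
.5544,-.1957,.2,-76.2 d [-0.2103  0.6572  0.0352] w [4.5000e-03 5.0000e-04 2.0231e+00]
```

Emit:
{"fn": "play_rows", "kwargs": {"increments": [{"dx": 0,"dy": 0.041,"dz": 0,"wx": 0,"wy": 0,"wz": 0.12,"jaw": 0},{"dx": 0,"dy": 0.082,"dz": 0,"wx": 0,"wy": 0,"wz": 0.24,"jaw": 0},{"dx": 0,"dy": 0.123,"dz": 0,"wx": 0,"wy": 0,"wz": 0.36,"jaw": 0},{"dx": 0,"dy": 0.164,"dz": 0,"wx": 0,"wy": 0,"wz": 0.48,"jaw": 0},{"dx": 0,"dy": 0.205,"dz": -0.004,"wx": 0,"wy": 0,"wz": 0.6,"jaw": 0}]}}

```text
time: 0.93
eef_pos: [0.4277, 0.2845, 0.237]
ee_rot: [3.135, 0.137, -0.005]
contact_force: [0.5, 1.2, -0.5]
width: 0.003
```

```bash
python3 go.py .5544,-.1957,.2,-76.2
```

```text
t 0.93 p [0.4277 0.2845 0.237 ] th 5.0 F [ 0.5  1.2 -0.5] w 0.003 tilt [-0.0028 -0.0042]
.5544,-.1957,.2,-76.2 d [0.0845 0.4893 0.0387] w [ 5.5000e-03 -2.0000e-04  1.4173e+00]
```

Emit:
{"fn": "play_rows", "kwargs": {"increments": [{"dx": 0.007,"dy": 0.041,"dz": 0,"wx": 0,"wy": 0,"wz": 0.12,"jaw": 0},{"dx": 0.014,"dy": 0.082,"dz": 0,"wx": 0,"wy": 0,"wz": 0.24,"jaw": 0},{"dx": 0.021,"dy": 0.123,"dz": 0,"wx": 0,"wy": 0,"wz": 0.36,"jaw": 0},{"dx": 0.028,"dy": 0.164,"dz": 0,"wx": 0,"wy": 0,"wz": 0.48,"jaw": 0},{"dx": 0.035,"dy": 0.205,"dz": 0,"wx": 0.005,"wy": 0,"wz": 0.6,"jaw": 0}]}}

```text
time: 1.35
eef_pos: [0.4798, 0.0833, 0.2376]
ee_rot: [-3.036, 0.805, 0.004]
contact_force: [1.7, 0.8, -0.1]
width: -0.001
```

```bash
python3 go.py .5544,-.1957,.2,-76.2
```

```text
t 1.35 p [0.4798 0.0833 0.2376] th -29.69 F [ 1.7  0.8 -0.1] w -0.001 tilt [-0.0021  0.0008]
.5544,-.1957,.2,-76.2 d [0.2031 0.2054 0.0372] w [0.0012 0.002  0.8118]
```

Emit:
{"fn": "play_rows", "kwargs": {"increments": [{"dx": 0.029,"dy": 0.029,"dz": 0.005,"wx": 0,"wy": 0,"wz": 0.12,"jaw": 0},{"dx": 0.058,"dy": 0.058,"dz": 0.01,"wx": 0,"wy": 0,"wz": 0.24,"jaw": 0},{"dx": 0.087,"dy": 0.087,"dz": 0.015,"wx": 0,"wy": 0,"wz": 0.36,"jaw": 0},{"dx": 0.116,"dy": 0.116,"dz": 0.02,"wx": 0,"wy": 0,"wz": 0.48,"jaw": 0},{"dx": 0.145,"dy": 0.146,"dz": 0.025,"wx": 0.001,"wy": 0.002,"wz": 0.6,"jaw": 0}]}}

```text
time: 1.77
eef_pos: [0.5333, -0.1164, 0.2121]
ee_rot: [-2.659, 1.673, 0.0]
contact_force: [0.6, 0.1, 0.0]
width: -0.003
```

```bash
python3 go.py .5544,-.1957,.15,-76.2
```

```text
t 1.77 p [ 0.5333 -0.1164  0.2121] th -64.36 F [0.6 0.1 0. ] w -0.003 tilt [0.0002 0.0003]
.5544,-.1957,.15,-76.2 d [0.0806 0.0153 0.0621] w [-3.000e-04  2.000e-04  2.066e-01]
```

Emit:
{"fn": "play_rows", "kwargs": {"increments": [{"dx": 0.027,"dy": 0.005,"dz": 0.02,"wx": 0,"wy": 0,"wz": 0.07,"jaw": 0},{"dx": 0.054,"dy": 0.01,"dz": 0.04,"wx": 0,"wy": 0,"wz": 0.14,"jaw": 0},{"dx": 0.081,"dy": 0.015,"dz": 0.06,"wx": 0,"wy": 0,"wz": 0.207,"jaw": 0},{"dx": 0.081,"dy": 0.015,"dz": 0.085,"wx": 0,"wy": 0,"wz": 0.207,"jaw": 0},{"dx": 0.081,"dy": 0.015,"dz": 0.112,"wx": 0,"wy": 0,"wz": 0.207,"jaw": 0}]}}

```text
time: 2.18
eef_pos: [0.5545, -0.1988, 0.0991]
ee_rot: [2.467, -1.944, 0.002]
contact_force: [0.7, 2.0, 0.5]
width: -0.001
```

```bash
python3 - <<'E'
from bench import cams
from h import *
t=cams.capture('top')['img'][:,:,::-1];s=cams.capture('scene')['img'][:,:,::-1]
a=cv2.resize(t[205:325,345:480],(540,480),interpolation=2)
b=cv2.resize(s[215:360,335:460],(414,480),interpolation=2)
cv2.imwrite('pics/p1.png',np.hstack([a,b])[:,:800])
cv2.imwrite('pics/p1.png',cv2.resize(np.hstack([a,b]),(795,400)))
E
python3 go.py .5544,-.1957,.1,-76.2
```

```text
t 2.28 p [ 0.5519 -0.1949  0.0955] th -76.26 F [0.5 0.9 0.1] w -0.004 tilt [-0.008  0.002]
.5544,-.1957,.1,-76.2 d [ 0.0013 -0.0023 -0.0045] w [ 0.0073  0.0038 -0.001 ]
```

View pics/p1.png

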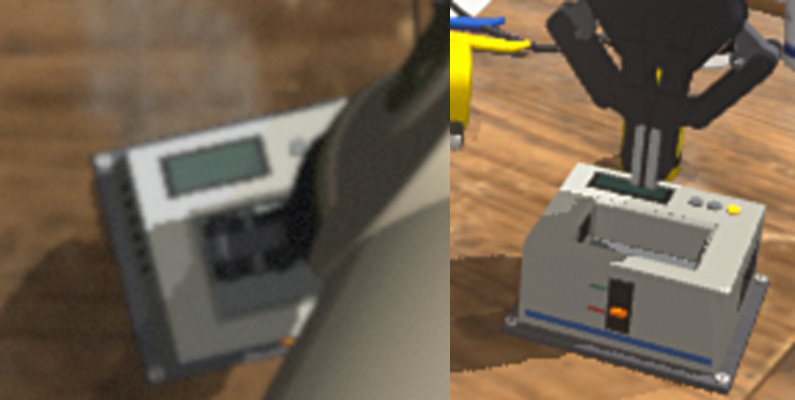

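Emit:
{"fn": "play_rows", "kwargs": {"increments": [{"dx": 0.001,"dy": -0.002,"dz": 0.01,"wx": 0.007,"wy": 0.004,"wz": 0,"jaw": 0},{"dx": 0.001,"dy": -0.002,"dz": 0.025,"wx": 0.007,"wy": 0.004,"wz": 0,"jaw": 0},{"dx": 0.001,"dy": -0.002,"dz": 0.04,"wx": 0.007,"wy": 0.004,"wz": 0,"jaw": 0},{"dx": 0.001,"dy": -0.002,"dz": 0.05,"wx": 0.007,"wy": 0.004,"wz": 0,"jaw": 0},{"dx": 0.001,"dy": -0.002,"dz": 0.054,"wx": 0.007,"wy": 0.004,"wz": 0,"jaw": 0}]}}

```text
time: 2.7
eef_pos: [0.5534, -0.1946, 0.0411]
ee_rot: [2.472, -1.938, -0.002]
contact_force: [-0.7, -0.1, 0.1]
width: 0.003
```

```bash
python3 go.py .5544,-.1957,.035,-76.2
```

```text
t 2.7 p [ 0.5534 -0.1946  0.0411] th -76.2 F [-0.7 -0.1  0.1] w 0.003 tilt [-0.0012  0.0004]
.5544,-.1957,.035,-76.2 d [ 0.0013 -0.0007  0.0061] w [ 0.0011  0.0006 -0.0001]
```

Emit:
{"fn": "play_rows", "kwargs": {"increments": [{"dx": 0.001,"dy": -0.001,"dz": 0.002,"jaw": 0},{"dx": 0.001,"dy": -0.001,"dz": 0.004,"jaw": 0},{"dx": 0.001,"dy": -0.001,"dz": 0.006,"jaw": 0},{"dx": 0.001,"dy": -0.001,"dz": 0.008,"jaw": 0},{"dx": 0.001,"dy": -0.001,"dz": 0.009,"jaw": 0}]}}

```text
schema error: expected keys wx, wy, wz, dx, dy, dz, jaw
```

Emit:
{"fn": "play_rows", "kwargs": {"increments": [{"wx": 0,"wy": 0,"wz": 0,"dx": 0.001,"dy": -0.001,"dz": 0.002,"jaw": 0},{"wx": 0,"wy": 0,"wz": 0,"dx": 0.001,"dy": -0.001,"dz": 0.004,"jaw": 0},{"wx": 0,"wy": 0,"wz": 0,"dx": 0.001,"dy": -0.001,"dz": 0.006,"jaw": 0},{"wx": 0,"wy": 0,"wz": 0,"dx": 0.001,"dy": -0.001,"dz": 0.008,"jaw": 0},{"wx": 0,"wy": 0,"wz": 0,"dx": 0.001,"dy": -0.001,"dz": 0.009,"jaw": 0}]}}

```text
time: 3.12
eef_pos: [0.5553, -0.1955, 0.033]
ee_rot: [-2.472, 1.938, -0.0]
contact_force: [-2.5, 1.2, 7.7]
width: 0.002
```

Emit:
{"fn": "play_rows", "kwargs": {"increments": [{"wx": 0,"wy": 0,"wz": 0,"dx": 0,"dy": 0,"dz": 0.001,"jaw": 0},{"wx": 0,"wy": 0,"wz": 0,"dx": 0,"dy": 0,"dz": 0.002,"jaw": 0},{"wx": 0,"wy": 0,"wz": 0,"dx": 0,"dy": 0,"dz": 0.003,"jaw": 0},{"wx": 0,"wy": 0,"wz": 0,"dx": 0,"dy": 0,"dz": 0.004,"jaw": 0},{"wx": 0,"wy": 0,"wz": 0,"dx": 0,"dy": 0,"dz": 0.004,"jaw": 0}]}}

```text
time: 3.53
eef_pos: [0.5553, -0.1955, 0.0299]
ee_rot: [-2.471, 1.938, 0.0]
contact_force: [-3.5, 1.9, 8.3]
width: 0.003
```

Emit:
{"fn": "play_rows", "kwargs": {"increments": [{"wx": 0,"wy": 0,"wz": 0,"dx": 0,"dy": 0,"dz": 0.001,"jaw": 0},{"wx": 0,"wy": 0,"wz": 0,"dx": 0,"dy": 0,"dz": 0.002,"jaw": 0},{"wx": 0,"wy": 0,"wz": 0,"dx": 0,"dy": 0,"dz": 0.003,"jaw": 0},{"wx": 0,"wy": 0,"wz": 0,"dx": 0,"dy": 0,"dz": 0.003,"jaw": 0},{"wx": 0,"wy": 0,"wz": 0,"dx": 0,"dy": 0,"dz": 0.003,"jaw": 0}]}}

```text
time: 3.95
eef_pos: [0.5553, -0.1955, 0.0279]
ee_rot: [-2.47, 1.938, 0.0]
contact_force: [-4.2, 1.3, 8.1]
width: 0.001
```

Emit:
{"fn": "play_rows", "kwargs": {"increments": [{"wx": 0,"wy": 0,"wz": 0,"dx": 0,"dy": 0,"dz": 0.001,"jaw": 0},{"wx": 0,"wy": 0,"wz": 0,"dx": 0,"dy": 0,"dz": 0.002,"jaw": 0},{"wx": 0,"wy": 0,"wz": 0,"dx": 0,"dy": 0,"dz": 0.003,"jaw": 0},{"wx": 0,"wy": 0,"wz": 0,"dx": 0,"dy": 0,"dz": 0.003,"jaw": 0},{"wx": 0,"wy": 0,"wz": 0,"dx": 0,"dy": 0,"dz": 0.003,"jaw": 0}]}}

```text
time: 4.37
eef_pos: [0.5553, -0.1955, 0.0263]
ee_rot: [-2.469, 1.937, 0.001]
contact_force: [-6.0, 3.1, 13.3]
width: 0.001
```

Emit:
{"fn": "play_rows", "kwargs": {"increments": [{"wx": 0,"wy": 0,"wz": 0,"dx": 0,"dy": 0,"dz": 0.0005,"jaw": 0},{"wx": 0,"wy": 0,"wz": 0,"dx": 0,"dy": 0,"dz": 0.001,"jaw": 0},{"wx": 0,"wy": 0,"wz": 0,"dx": 0,"dy": 0,"dz": 0.0015,"jaw": 0},{"wx": 0,"wy": 0,"wz": 0,"dx": 0,"dy": 0,"dz": 0.002,"jaw": 0},{"wx": 0,"wy": 0,"wz": 0,"dx": 0,"dy": 0,"dz": 0.002,"jaw": 0}]}}

```text
time: 4.78
eef_pos: [0.5554, -0.1956, 0.0262]
ee_rot: [-2.468, 1.937, 0.001]
contact_force: [-7.1, 3.8, 17.2]
width: -0.001
```

Emit:
{"fn": "play_rows", "kwargs": {"increments": [{"wx": 0,"wy": 0,"wz": 0,"dx": 0,"dy": 0,"dz": -0.005,"jaw": 0},{"wx": 0,"wy": 0,"wz": 0,"dx": 0,"dy": 0,"dz": -0.015,"jaw": 0},{"wx": 0,"wy": 0,"wz": 0,"dx": 0,"dy": 0,"dz": -0.04,"jaw": 0},{"wx": 0,"wy": 0,"wz": 0,"dx": 0,"dy": 0,"dz": -0.07,"jaw": 0},{"wx": 0,"wy": 0,"wz": 0,"dx": 0,"dy": 0,"dz": -0.11,"jaw": 0}]}}

```text
time: 5.2
eef_pos: [0.5537, -0.1954, 0.1358]
ee_rot: [-2.469, 1.938, 0.006]
contact_force: [0.8, 0.1, -0.1]
width: -0.001
```

```bash
python3 - <<'E'
from bench import cams
from h import *
s=cams.capture('scene')['img'][:,:,::-1]
cv2.imwrite('pics/s2.png',cv2.resize(s[265:360,345:460],None,fx=6,fy=6,interpolation=2))
E
python3 go.py .5782,.152,.16,-0.6 .5782,.152,.18,-0.6
```

```text
t 5.25 p [ 0.5577 -0.198   0.1454] th -76.31 F [ 3.4 -3.7  6.4] w -0.007 tilt [0.0106 0.0012]
.5782,.152,.16,-0.6 d [-0.3352 -0.1029 -0.0139] w [-0.0081 -0.0081 -1.3214]
.5782,.152,.18,-0.6 d [-0.3352 -0.1031 -0.0339] w [-0.0081 -0.0081 -1.3214]
```

View pics/s2.png

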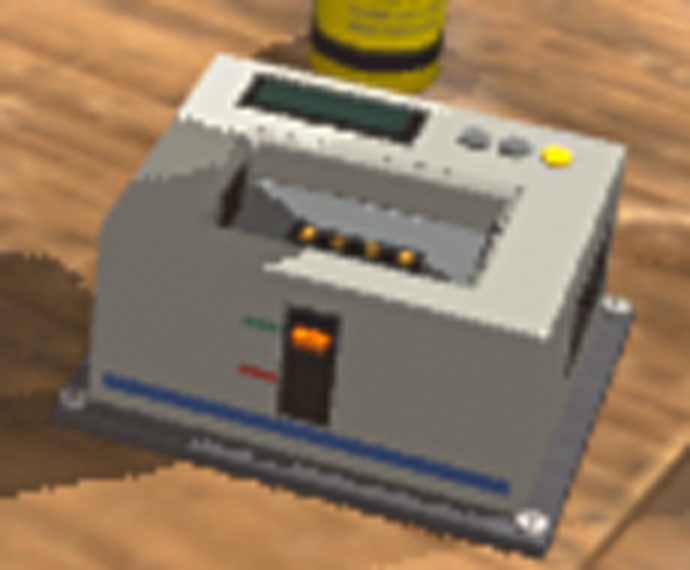

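Emit:
{"fn": "play_rows", "kwargs": {"increments": [{"wx": 0,"wy": 0,"wz": -0.12,"dx": -0.01,"dy": -0.003,"dz": -0.03,"jaw": 0.5},{"wx": 0,"wy": 0,"wz": -0.24,"dx": -0.035,"dy": -0.01,"dz": -0.06,"jaw": 1},{"wx": 0,"wy": 0,"wz": -0.36,"dx": -0.07,"dy": -0.021,"dz": -0.075,"jaw": 1},{"wx": 0,"wy": 0,"wz": -0.48,"dx": -0.108,"dy": -0.033,"dz": -0.08,"jaw": 1},{"wx": 0,"wy": 0,"wz": -0.6,"dx": -0.145,"dy": -0.045,"dz": -0.082,"jaw": 1}]}}

```text
time: 5.67
eef_pos: [0.567, -0.0458, 0.2303]
ee_rot: [-2.929, 1.116, -0.021]
contact_force: [0.7, 0.2, -1.1]
width: 0.707
```

```bash
python3 go.py .5782,.152,.22,-0.6
```

```text
t 5.67 p [ 0.567  -0.0458  0.2303] th -41.7 F [ 0.7  0.2 -1.1] w 0.707 tilt [0.0149 0.0016]
.5782,.152,.22,-0.6 d [-0.1233 -0.155   0.0108] w [-0.007  -0.0136 -0.7173]
```

Emit:
{"fn": "play_rows", "kwargs": {"increments": [{"wx": -0.002,"wy": -0.003,"wz": -0.12,"dx": -0.025,"dy": -0.031,"dz": 0,"jaw": 1},{"wx": -0.004,"wy": -0.006,"wz": -0.24,"dx": -0.05,"dy": -0.062,"dz": 0,"jaw": 1},{"wx": -0.007,"wy": -0.01,"wz": -0.36,"dx": -0.075,"dy": -0.093,"dz": 0,"jaw": 1},{"wx": -0.007,"wy": -0.013,"wz": -0.48,"dx": -0.1,"dy": -0.125,"dz": 0.005,"jaw": 1},{"wx": -0.007,"wy": -0.014,"wz": -0.6,"dx": -0.123,"dy": -0.155,"dz": 0.011,"jaw": 1}]}}

```text
time: 6.08
eef_pos: [0.5786, 0.1542, 0.2209]
ee_rot: [-3.133, 0.191, -0.002]
contact_force: [0.0, 0.1, 0.7]
width: 0.999
```

```bash
python3 go.py .5782,.152,.18,-0.6
```

```text
t 6.08 p [0.5786 0.1542 0.2209] th -6.96 F [0.  0.1 0.7] w 0.999 tilt [0.0012 0.0023]
.5782,.152,.18,-0.6 d [-0.0001  0.0024  0.0409] w [-0.0024 -0.0011 -0.111 ]
```

Emit:
{"fn": "play_rows", "kwargs": {"increments": [{"wx": -0.002,"wy": -0.001,"wz": -0.06,"dx": 0,"dy": 0.001,"dz": 0.02,"jaw": 1},{"wx": -0.002,"wy": -0.001,"wz": -0.111,"dx": 0,"dy": 0.002,"dz": 0.04,"jaw": 1},{"wx": -0.002,"wy": -0.001,"wz": -0.111,"dx": 0,"dy": 0.002,"dz": 0.055,"jaw": 1},{"wx": -0.002,"wy": -0.001,"wz": -0.111,"dx": 0,"dy": 0.002,"dz": 0.061,"jaw": 1},{"wx": -0.002,"wy": -0.001,"wz": -0.111,"dx": 0,"dy": 0.002,"dz": 0.061,"jaw": 1}]}}

```text
time: 6.5
eef_pos: [0.5776, 0.152, 0.1586]
ee_rot: [3.141, -0.018, -0.003]
contact_force: [-0.6, -0.4, 1.1]
width: 0.998
```

```bash
python3 go.py .5784,.1523,.092,-0.6
```

```text
t 6.5 p [0.5776 0.152  0.1586] th -0.65 F [-0.6 -0.4  1.1] w 0.998 tilt [-0.0021 -0.0007]
.5784,.1523,.092,-0.6 d [ 0.0009 -0.0004  0.0666] w [ 0.0007  0.0021 -0.0008]
```

Emit:
{"fn": "play_rows", "kwargs": {"increments": [{"wx": 0.001,"wy": 0.002,"wz": 0,"dx": 0.001,"dy": 0,"dz": 0.025,"jaw": 1},{"wx": 0.001,"wy": 0.002,"wz": 0,"dx": 0.001,"dy": 0,"dz": 0.045,"jaw": 1},{"wx": 0.001,"wy": 0.002,"wz": 0,"dx": 0.001,"dy": 0,"dz": 0.065,"jaw": 1},{"wx": 0.001,"wy": 0.002,"wz": 0,"dx": 0.001,"dy": 0,"dz": 0.075,"jaw": 1},{"wx": 0.001,"wy": 0.002,"wz": 0,"dx": 0.001,"dy": 0,"dz": 0.076,"jaw": 1}]}}

```text
time: 6.92
eef_pos: [0.5777, 0.1516, 0.0815]
ee_rot: [3.141, -0.019, -0.003]
contact_force: [0.3, 0.4, 0.5]
width: 1.003
```

```bash
python3 - <<'E'
from bench import cams
from h import *
s=cams.capture('scene')['img'][:,:,::-1]
cv2.imwrite('pics/s3.png',cv2.resize(s[165:285,190:320],None,fx=5,fy=5,interpolation=2))
E
python3 go.py .5784,.1523,.083,-0.6
```

```text
t 6.97 p [0.5784 0.1517 0.0827] th -0.67 F [ 1.   0.1 -0.2] w 0.998 tilt [-0.0007 -0.0001]
.5784,.1523,.083,-0.6 d [-0.     -0.0006 -0.0003] w [ 0.0001  0.0007 -0.0012]
```

View pics/s3.png

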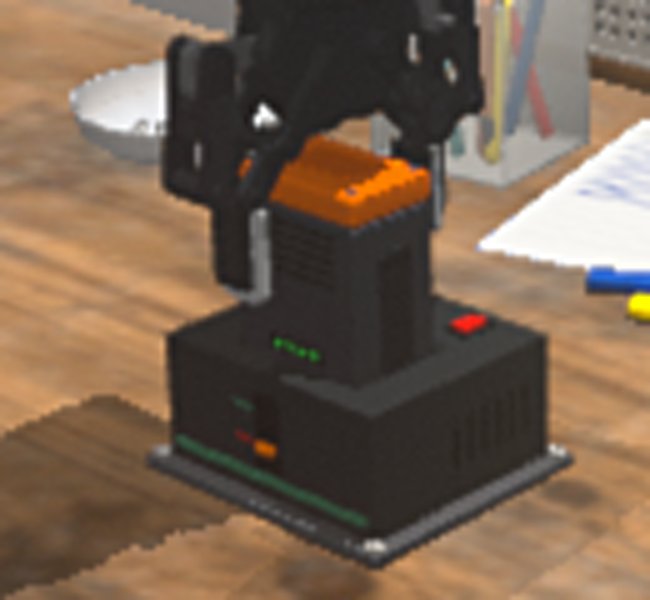

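Emit:
{"fn": "play_rows", "kwargs": {"increments": [{"wx": 0,"wy": 0,"wz": 0,"dx": 0,"dy": 0,"dz": 0,"jaw": 0.7},{"wx": 0,"wy": 0,"wz": 0,"dx": 0,"dy": 0,"dz": 0,"jaw": 0.55},{"wx": 0,"wy": 0,"wz": 0,"dx": 0,"dy": 0,"dz": 0,"jaw": 0.5},{"wx": 0,"wy": 0,"wz": 0,"dx": 0,"dy": 0,"dz": 0,"jaw": 0.4},{"wx": 0,"wy": 0,"wz": 0,"dx": 0,"dy": 0,"dz": 0,"jaw": 0.4}], "grip_force": 25}}

```text
time: 7.38
eef_pos: [0.5791, 0.1519, 0.0838]
ee_rot: [-3.141, 0.018, -0.002]
contact_force: [-1.0, -0.3, 3.8]
width: 0.516
```

Emit:
{"fn": "play_rows", "kwargs": {"increments": [{"wx": 0,"wy": 0,"wz": 0,"dx": 0,"dy": 0,"dz": 0,"jaw": 0.3},{"wx": 0,"wy": 0,"wz": 0,"dx": 0,"dy": 0,"dz": 0,"jaw": 0.3},{"wx": 0,"wy": 0,"wz": 0,"dx": 0,"dy": 0,"dz": 0,"jaw": 0.2},{"wx": 0,"wy": 0,"wz": 0,"dx": 0,"dy": 0,"dz": 0,"jaw": 0.2},{"wx": 0,"wy": 0,"wz": 0,"dx": 0,"dy": 0,"dz": 0,"jaw": 0.2}], "grip_force": 60}}

```text
time: 7.8
eef_pos: [0.5792, 0.1519, 0.084]
ee_rot: [-3.141, 0.018, -0.002]
contact_force: [-0.8, -0.8, 2.9]
width: 0.509
```

```bash
python3 go.py .5784,.1523,.083,-0.6
```

```text
t 7.8 p [0.5792 0.1519 0.084 ] th -0.67 F [-0.8 -0.8  2.9] w 0.509 tilt [0.0012 0.0007]
.5784,.1523,.083,-0.6 d [-0.0008 -0.0004  0.001 ] w [-0.0007 -0.0012 -0.0012]
```

Emit:
{"fn": "play_rows", "kwargs": {"increments": [{"wx": 0,"wy": 0,"wz": 0,"dx": 0,"dy": 0,"dz": 0.001,"jaw": 0.2},{"wx": 0,"wy": 0,"wz": 0,"dx": 0,"dy": 0,"dz": 0.002,"jaw": 0.2},{"wx": 0,"wy": 0,"wz": 0,"dx": 0,"dy": 0,"dz": 0.003,"jaw": 0.2},{"wx": 0,"wy": 0,"wz": 0,"dx": 0,"dy": 0,"dz": 0.004,"jaw": 0.2},{"wx": 0,"wy": 0,"wz": 0,"dx": 0,"dy": 0,"dz": 0.004,"jaw": 0.2}]}}

```text
time: 8.22
eef_pos: [0.5792, 0.1519, 0.0801]
ee_rot: [-3.141, 0.019, -0.002]
contact_force: [-1.4, 0.3, 4.9]
width: 0.511
```

Emit:
{"fn": "play_rows", "kwargs": {"increments": [{"wx": 0,"wy": 0,"wz": 0,"dx": 0,"dy": 0,"dz": 0.001,"jaw": 0.2},{"wx": 0,"wy": 0,"wz": 0,"dx": 0,"dy": 0,"dz": 0.002,"jaw": 0.2},{"wx": 0,"wy": 0,"wz": 0,"dx": 0,"dy": 0,"dz": 0.003,"jaw": 0.2},{"wx": 0,"wy": 0,"wz": 0,"dx": 0,"dy": 0,"dz": 0.003,"jaw": 0.2},{"wx": 0,"wy": 0,"wz": 0,"dx": 0,"dy": 0,"dz": 0.003,"jaw": 0.2}]}}

```text
time: 8.63
eef_pos: [0.5792, 0.1519, 0.0774]
ee_rot: [-3.141, 0.018, -0.002]
contact_force: [-2.0, -0.0, 5.3]
width: 0.504
```

Emit:
{"fn": "play_rows", "kwargs": {"increments": [{"wx": 0,"wy": 0,"wz": 0,"dx": 0,"dy": 0,"dz": 0.0005,"jaw": 0.2},{"wx": 0,"wy": 0,"wz": 0,"dx": 0,"dy": 0,"dz": 0.001,"jaw": 0.2},{"wx": 0,"wy": 0,"wz": 0,"dx": 0,"dy": 0,"dz": 0.0015,"jaw": 0.2},{"wx": 0,"wy": 0,"wz": 0,"dx": 0,"dy": 0,"dz": 0.002,"jaw": 0.2},{"wx": 0,"wy": 0,"wz": 0,"dx": 0,"dy": 0,"dz": 0.002,"jaw": 0.2}]}}

```text
time: 9.05
eef_pos: [0.5792, 0.1519, 0.0766]
ee_rot: [-3.14, 0.019, -0.002]
contact_force: [-6.3, -0.9, 13.9]
width: 0.51
```

Stop being felt (13.9 N, only 0.8 mm of travel); a bit more to be sure.

Emit:
{"fn": "play_rows", "kwargs": {"increments": [{"wx": 0,"wy": 0,"wz": 0,"dx": 0,"dy": 0,"dz": 0.0005,"jaw": 0.2},{"wx": 0,"wy": 0,"wz": 0,"dx": 0,"dy": 0,"dz": 0.001,"jaw": 0.2},{"wx": 0,"wy": 0,"wz": 0,"dx": 0,"dy": 0,"dz": 0.0015,"jaw": 0.2},{"wx": 0,"wy": 0,"wz": 0,"dx": 0,"dy": 0,"dz": 0.002,"jaw": 0.2},{"wx": 0,"wy": 0,"wz": 0,"dx": 0,"dy": 0,"dz": 0.002,"jaw": 0.2}]}}

```text
time: 9.47
eef_pos: [0.5792, 0.152, 0.0765]
ee_rot: [-3.139, 0.019, -0.002]
contact_force: [-8.5, -2.7, 20.3]
width: 0.512
```

Emit:
{"fn": "play_rows", "kwargs": {"increments": [{"wx": 0,"wy": 0,"wz": 0,"dx": 0,"dy": 0,"dz": -0.002,"jaw": 0.2},{"wx": 0,"wy": 0,"wz": 0,"dx": 0,"dy": 0,"dz": -0.004,"jaw": 0.2},{"wx": 0,"wy": 0,"wz": 0,"dx": 0,"dy": 0,"dz": -0.006,"jaw": 0.2},{"wx": 0,"wy": 0,"wz": 0,"dx": 0,"dy": 0,"dz": -0.008,"jaw": 0.2},{"wx": 0,"wy": 0,"wz": 0,"dx": 0,"dy": 0,"dz": -0.01,"jaw": 0.2}]}}

```text
time: 9.88
eef_pos: [0.5792, 0.1519, 0.0866]
ee_rot: [-3.139, 0.019, -0.002]
contact_force: [-0.7, -0.4, 3.2]
width: 0.506
```

Emit:
{"fn": "play_rows", "kwargs": {"increments": [{"wx": 0,"wy": 0,"wz": 0,"dx": 0,"dy": 0,"dz": -0.002,"jaw": 0.2},{"wx": 0,"wy": 0,"wz": 0,"dx": 0,"dy": 0,"dz": -0.005,"jaw": 0.2},{"wx": 0,"wy": 0,"wz": 0,"dx": 0,"dy": 0,"dz": -0.008,"jaw": 0.2},{"wx": 0,"wy": 0,"wz": 0,"dx": 0,"dy": 0,"dz": -0.011,"jaw": 0.2},{"wx": 0,"wy": 0,"wz": 0,"dx": 0,"dy": 0,"dz": -0.014,"jaw": 0.2}]}}

```text
time: 10.3
eef_pos: [0.5791, 0.1519, 0.1006]
ee_rot: [-3.139, 0.019, -0.002]
contact_force: [0.5, -0.2, -1.9]
width: 0.508
```

```bash
python3 - <<'E'
from bench import cams
from h import *
s=cams.capture('scene')['img'][:,:,::-1]
cv2.imwrite('pics/s4.png',cv2.resize(s[165:285,190:320],None,fx=5,fy=5,interpolation=2))
E
python3 go.py .5784,.1523,.083,-0.6
```

```text
t 10.35 p [0.5792 0.1519 0.101 ] th -0.68 F [ 0.3 -0.3 -2.5] w 0.511 tilt [0.0016 0.0025]
.5784,.1523,.083,-0.6 d [-0.0009 -0.0004  0.018 ] w [-0.0025 -0.0015 -0.0014]
```

View pics/s4.png

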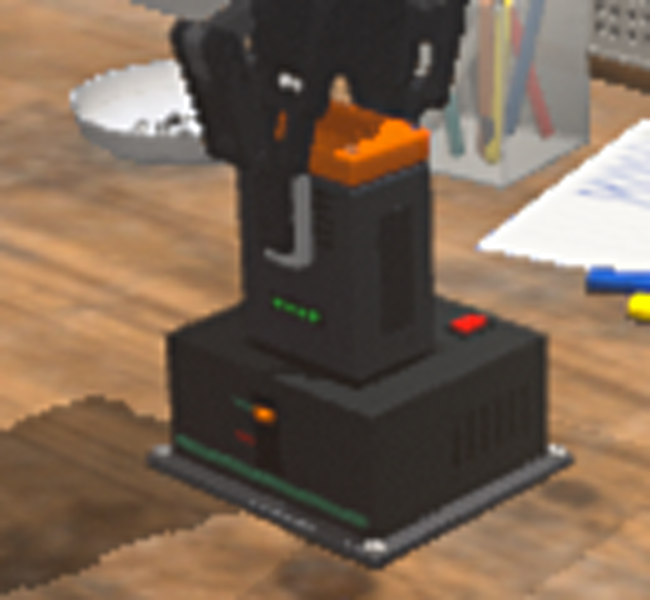

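Emit:
{"fn": "play_rows", "kwargs": {"increments": [{"wx": -0.001,"wy": -0.001,"wz": 0,"dx": 0,"dy": 0,"dz": -0.005,"jaw": 0.2},{"wx": -0.002,"wy": -0.001,"wz": 0,"dx": 0,"dy": 0,"dz": -0.015,"jaw": 0.2},{"wx": -0.002,"wy": -0.001,"wz": 0,"dx": 0,"dy": 0,"dz": -0.03,"jaw": 0.2},{"wx": -0.002,"wy": -0.001,"wz": 0,"dx": 0,"dy": 0,"dz": -0.05,"jaw": 0.2},{"wx": -0.002,"wy": -0.001,"wz": 0,"dx": 0,"dy": 0,"dz": -0.075,"jaw": 0.2}]}}

```text
time: 10.77
eef_pos: [0.578, 0.1514, 0.1758]
ee_rot: [3.141, -0.019, -0.004]
contact_force: [1.4, 0.5, -3.1]
width: 0.508
```

```bash
python3 go.py .5544,-.1957,.20,13.85
```

```text
t 10.77 p [0.578  0.1514 0.1758] th -0.69 F [ 1.4  0.5 -3.1] w 0.508 tilt [-0.0024 -0.0008]
.5544,-.1957,.20,13.85 d [-0.0195  0.3474 -0.0238] w [ 0.0005  0.0024 -0.2538]
```

Emit:
{"fn": "play_rows", "kwargs": {"increments": [{"wx": 0,"wy": 0,"wz": -0.02,"dx": -0.001,"dy": 0.015,"dz": -0.01,"jaw": 0.2},{"wx": 0,"wy": 0,"wz": -0.04,"dx": -0.002,"dy": 0.04,"dz": -0.015,"jaw": 0.2},{"wx": 0,"wy": 0.001,"wz": -0.06,"dx": -0.004,"dy": 0.07,"dz": -0.017,"jaw": 0.2},{"wx": 0,"wy": 0.002,"wz": -0.08,"dx": -0.006,"dy": 0.105,"dz": -0.017,"jaw": 0.2},{"wx": 0,"wy": 0.002,"wz": -0.1,"dx": -0.008,"dy": 0.14,"dz": -0.017,"jaw": 0.2}]}}

```text
time: 11.18
eef_pos: [0.5681, 0.0106, 0.1938]
ee_rot: [3.138, 0.142, 0.0]
contact_force: [-0.0, 0.4, -3.0]
width: 0.51
```

Emit:
{"fn": "play_rows", "kwargs": {"increments": [{"wx": 0,"wy": 0,"wz": -0.03,"dx": 0,"dy": 0.035,"dz": 0,"jaw": 0.2},{"wx": 0,"wy": 0,"wz": -0.06,"dx": 0,"dy": 0.07,"dz": 0,"jaw": 0.2},{"wx": 0,"wy": 0,"wz": -0.09,"dx": 0,"dy": 0.105,"dz": 0,"jaw": 0.2},{"wx": 0,"wy": 0,"wz": -0.12,"dx": 0,"dy": 0.14,"dz": 0,"jaw": 0.2},{"wx": 0,"wy": 0,"wz": -0.15,"dx": 0,"dy": 0.165,"dz": 0,"jaw": 0.2}]}}

```text
time: 11.6
eef_pos: [0.5823, -0.1577, 0.1946]
ee_rot: [3.117, 0.374, 0.0]
contact_force: [0.4, -0.2, -3.2]
width: 0.509
```

```bash
python3 go.py .5544,-.1957,.15,13.85
```

```text
t 11.6 p [ 0.5823 -0.1577  0.1946] th 13.68 F [ 0.4 -0.2 -3.2] w 0.509 tilt [ 0.0003 -0.0019]
.5544,-.1957,.15,13.85 d [-0.0361  0.0302  0.0447] w [ 0.002   0.0001 -0.0029]
```

Emit:
{"fn": "play_rows", "kwargs": {"increments": [{"wx": 0.001,"wy": 0,"wz": -0.003,"dx": -0.012,"dy": 0.01,"dz": 0.01,"jaw": 0.2},{"wx": 0.002,"wy": 0,"wz": -0.003,"dx": -0.024,"dy": 0.02,"dz": 0.025,"jaw": 0.2},{"wx": 0.002,"wy": 0,"wz": -0.003,"dx": -0.036,"dy": 0.03,"dz": 0.04,"jaw": 0.2},{"wx": 0.002,"wy": 0,"wz": -0.003,"dx": -0.036,"dy": 0.03,"dz": 0.05,"jaw": 0.2},{"wx": 0.002,"wy": 0,"wz": -0.003,"dx": -0.036,"dy": 0.03,"dz": 0.055,"jaw": 0.2}]}}

```text
time: 12.02
eef_pos: [0.5531, -0.1961, 0.1386]
ee_rot: [-3.118, -0.375, 0.003]
contact_force: [-0.6, 1.2, -3.7]
width: 0.512
```

```bash
python3 go.py .5544,-.1957,.135,13.85
python3 - <<'E'
from bench import cams
from h import *
s=cams.capture('scene')['img'][:,:,::-1];t=cams.capture('top')['img'][:,:,::-1]
cv2.imwrite('pics/s5full.png',s);cv2.imwrite('pics/t5full.png',t)
cv2.imwrite('pics/s5.png',cv2.resize(s[225:360,345:460],None,fx=4.4,fy=4.4,interpolation=2))
cv2.imwrite('pics/t5.png',cv2.resize(t[225:325,365:480],None,fx=4,fy=4,interpolation=2))
E
python3 go.py .5544,-.1957,.135,13.85
```

```text
t 12.02 p [ 0.5531 -0.1961  0.1386] th 13.73 F [-0.6  1.2 -3.7] w 0.512 tilt [-0.0022  0.0005]
.5544,-.1957,.135,13.85 d [ 0.0013 -0.0001  0.0036] w [-0.001   0.0021 -0.0022]
t 12.12 p [ 0.5545 -0.1943  0.1391] th 13.91 F [-0.4  0.2 -2.4] w 0.505 tilt [-0.0015  0.001 ]
.5544,-.1957,.135,13.85 d [-0.0004  0.0014  0.0041] w [-0.0013  0.0012  0.001 ]
```

View pics/s5.png

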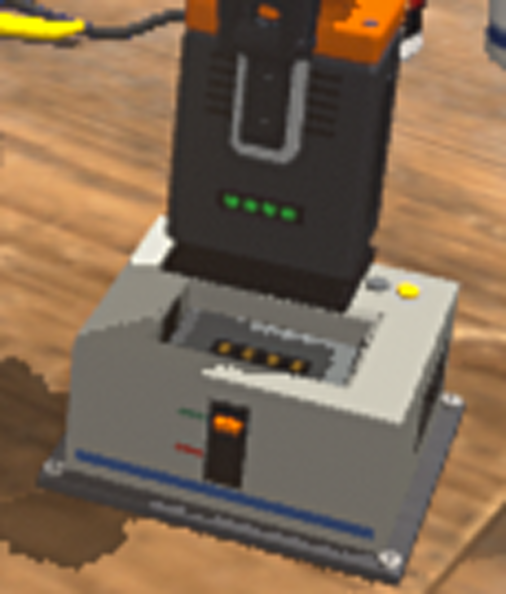

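View pics/t5.png

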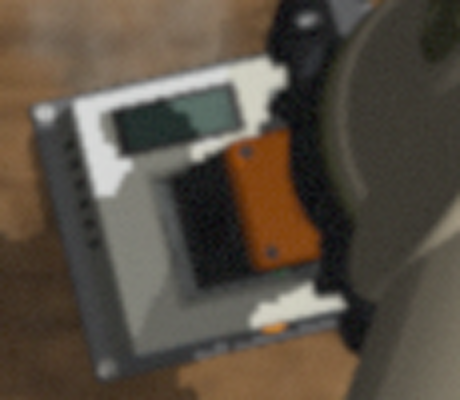

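```bash
cat > ov.py <<'E'
from h import *
s=cv2.imread('pics/s5full.png');t=cv2.imread('pics/t5full.png')
x,y,a=0.5540,-0.1952,np.radians(13.8); 
import sys
e=float(sys.argv[1]);h0=float(sys.argv[2])
def draw(img,n,x0,y0,S,P,edges,col):
    q=(proj(P,n)-[x0,y0]+.5)*S-.5
    for i,j in edges: cv2.line(img,tuple(np.round(q[i]).astype(int)),tuple(np.round(q[j]).astype(int)),col,1,cv2.LINE_AA)
E=[(0,1),(1,3),(3,2),(2,0)]
box=np.array([[22,33],[22,-33],[-22,33],[-22,-33]])/1000
B=[tf(np.c_[box+[0,e],np.full(4,h0+z)],x,y,a) for z in(0,.105)]
V=np.vstack(B); EV=E+[(i+4,j+4) for i,j in E]+[(i,i+4) for i in range(4)]
rim=np.array([[60,58,60],[60,-58,60],[-40,58,60],[-40,-58,60]])/1000
m=np.array([[27,37.5,60],[27,-37.5,60],[-27,37.5,60],[-27,-37.5,60]])/1000
out=[]
for n,img,x0,y0,x1,y1,S in(('scene',s,345,225,460,360,4.4),('top',t,365,225,480,325,4)):
    c=cv2.resize(img[y0:y1,x0:x1],None,fx=S,fy=S,interpolation=2)
    draw(c,n,x0,y0,S,V,EV,(0,255,0))
    for k in(rim,m): draw(c,n,x0,y0,S,tf(k,.5544,-.1957,.241),E,(255,0,255))
    cv2.imwrite(f'pics/ov_{n}.png',c)
E
python3 ov.py 0 0.085
```

```text
(no output)
```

View pics/ov_scene.png

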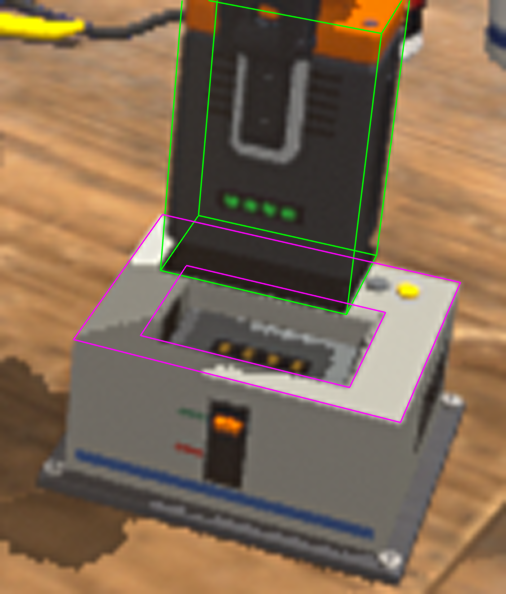

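View pics/ov_top.png

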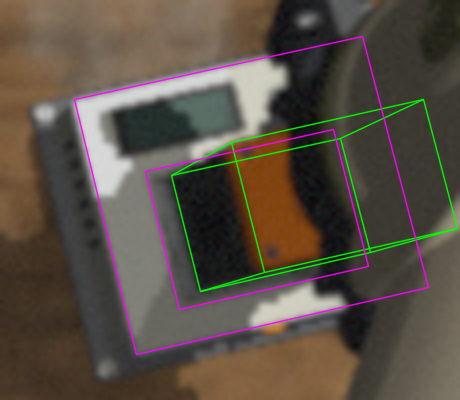

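Emit:
{"fn": "play_rows", "kwargs": {"increments": [{"wx": -0.001,"wy": 0.001,"wz": 0.001,"dx": -0.0002,"dy": 0.0007,"dz": 0.005,"jaw": 0.2},{"wx": -0.001,"wy": 0.001,"wz": 0.001,"dx": -0.0004,"dy": 0.0014,"dz": 0.01,"jaw": 0.2},{"wx": -0.001,"wy": 0.001,"wz": 0.001,"dx": -0.0004,"dy": 0.0014,"dz": 0.015,"jaw": 0.2},{"wx": -0.001,"wy": 0.001,"wz": 0.001,"dx": -0.0004,"dy": 0.0014,"dz": 0.017,"jaw": 0.2},{"wx": -0.001,"wy": 0.001,"wz": 0.001,"dx": -0.0004,"dy": 0.0014,"dz": 0.017,"jaw": 0.2}]}}

```text
time: 12.53
eef_pos: [0.5541, -0.1953, 0.1214]
ee_rot: [-3.118, -0.38, 0.002]
contact_force: [-0.7, 0.7, -3.5]
width: 0.506
```

```bash
python3 go.py .5544,-.1957,.105,13.85;python3 - <<'E'
from bench import cams
from h import *
s=cams.capture('scene')['img'][:,:,::-1]
cv2.imwrite('pics/s6.png',cv2.resize(s[225:360,345:460],None,fx=4.4,fy=4.4,interpolation=2))
E
```

```text
t 12.53 p [ 0.5541 -0.1953  0.1214] th 13.88 F [-0.7  0.7 -3.5] w 0.506 tilt [-0.0014  0.0004]
.5544,-.1957,.105,13.85 d [0.0002 0.0004 0.0164] w [-0.0007  0.0012  0.0005]
```

View pics/s6.png

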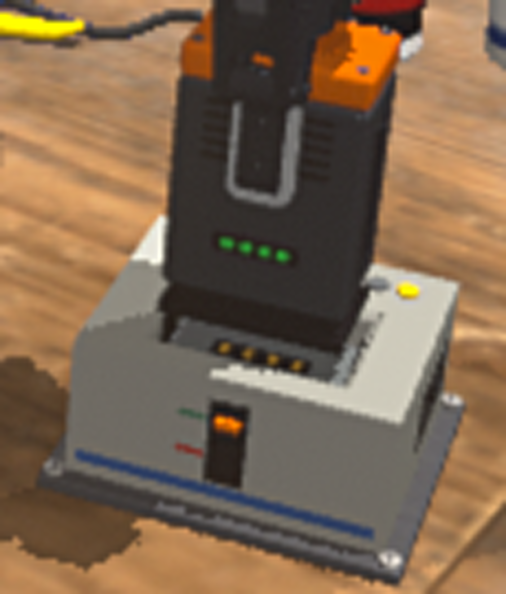

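Emit:
{"fn": "play_rows", "kwargs": {"increments": [{"wx": 0,"wy": 0.001,"wz": 0,"dx": 0.0002,"dy": 0.0004,"dz": 0.003,"jaw": 0.2},{"wx": 0,"wy": 0.001,"wz": 0,"dx": 0.0002,"dy": 0.0004,"dz": 0.006,"jaw": 0.2},{"wx": 0,"wy": 0.001,"wz": 0,"dx": 0.0002,"dy": 0.0004,"dz": 0.009,"jaw": 0.2},{"wx": 0,"wy": 0.001,"wz": 0,"dx": 0.0002,"dy": 0.0004,"dz": 0.012,"jaw": 0.2},{"wx": 0,"wy": 0.001,"wz": 0,"dx": 0.0002,"dy": 0.0004,"dz": 0.013,"jaw": 0.2}]}}

```text
time: 13.0
eef_pos: [0.5542, -0.1957, 0.1082]
ee_rot: [-3.118, -0.379, 0.001]
contact_force: [-1.4, -0.5, -3.2]
width: 0.511
```

```bash
python3 go.py .5544,-.1957,.105,13.85;python3 - <<'E'
from bench import cams
from h import *
s=cams.capture('scene')['img'][:,:,::-1]
cv2.imwrite('pics/s7.png',cv2.resize(s[225:360,345:460],None,fx=4.4,fy=4.4,interpolation=2))
E
python3 go.py .5544,-.1957,.100,13.85
```

```text
t 13.0 p [ 0.5542 -0.1957  0.1082] th 13.87 F [-1.4 -0.5 -3.2] w 0.511 tilt [-0.0007  0.0008]
.5544,-.1957,.105,13.85 d [0.0002 0.     0.0032] w [-0.0009  0.0005  0.0003]
t 13.05 p [ 0.5542 -0.1957  0.1082] th 13.87 F [-1.3  0.1 -3.2] w 0.511 tilt [-0.0008  0.0007]
.5544,-.1957,.100,13.85 d [0.0002 0.     0.0082] w [-0.0009  0.0006  0.0003]
```

View pics/s7.png

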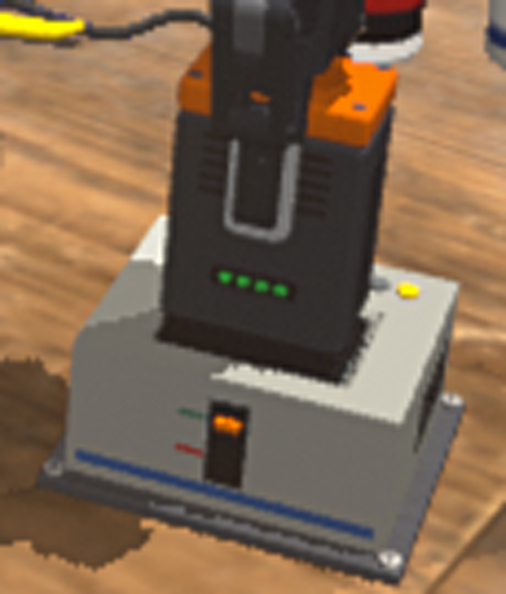

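Emit:
{"fn": "play_rows", "kwargs": {"increments": [{"wx": 0,"wy": 0,"wz": 0,"dx": 0,"dy": 0,"dz": 0.003,"jaw": 0.2},{"wx": 0,"wy": 0,"wz": 0,"dx": 0,"dy": 0,"dz": 0.006,"jaw": 0.2},{"wx": 0,"wy": 0,"wz": 0,"dx": 0,"dy": 0,"dz": 0.009,"jaw": 0.2},{"wx": 0,"wy": 0,"wz": 0,"dx": 0,"dy": 0,"dz": 0.011,"jaw": 0.2},{"wx": 0,"wy": 0,"wz": 0,"dx": 0,"dy": 0,"dz": 0.013,"jaw": 0.2}]}}

```text
time: 13.47
eef_pos: [0.5543, -0.1958, 0.0956]
ee_rot: [-3.118, -0.379, 0.001]
contact_force: [-2.9, 0.8, 5.0]
width: 0.512
```

Emit:
{"fn": "play_rows", "kwargs": {"increments": [{"wx": 0,"wy": 0,"wz": 0,"dx": 0,"dy": 0,"dz": 0.002,"jaw": 0.2},{"wx": 0,"wy": 0,"wz": 0,"dx": 0,"dy": 0,"dz": 0.004,"jaw": 0.2},{"wx": 0,"wy": 0,"wz": 0,"dx": 0,"dy": 0,"dz": 0.006,"jaw": 0.2},{"wx": 0,"wy": 0,"wz": 0,"dx": 0,"dy": 0,"dz": 0.008,"jaw": 0.2},{"wx": 0,"wy": 0,"wz": 0,"dx": 0,"dy": 0,"dz": 0.009,"jaw": 0.2}]}}

```text
time: 13.88
eef_pos: [0.5542, -0.1958, 0.0869]
ee_rot: [-3.117, -0.379, 0.0]
contact_force: [-2.6, 1.1, 5.0]
width: 0.511
```

Emit:
{"fn": "play_rows", "kwargs": {"increments": [{"wx": 0,"wy": 0,"wz": 0,"dx": 0,"dy": 0,"dz": 0.001,"jaw": 0.2},{"wx": 0,"wy": 0,"wz": 0,"dx": 0,"dy": 0,"dz": 0.002,"jaw": 0.2},{"wx": 0,"wy": 0,"wz": 0,"dx": 0,"dy": 0,"dz": 0.003,"jaw": 0.2},{"wx": 0,"wy": 0,"wz": 0,"dx": 0,"dy": 0,"dz": 0.004,"jaw": 0.2},{"wx": 0,"wy": 0,"wz": 0,"dx": 0,"dy": 0,"dz": 0.005,"jaw": 0.2}]}}

```text
time: 14.3
eef_pos: [0.5542, -0.1958, 0.0823]
ee_rot: [-3.117, -0.379, -0.0]
contact_force: [-4.3, 1.5, 5.8]
width: 0.51
```

Emit:
{"fn": "play_rows", "kwargs": {"increments": [{"wx": 0,"wy": 0,"wz": 0,"dx": 0,"dy": 0,"dz": 0.0005,"jaw": 0.2},{"wx": 0,"wy": 0,"wz": 0,"dx": 0,"dy": 0,"dz": 0.001,"jaw": 0.2},{"wx": 0,"wy": 0,"wz": 0,"dx": 0,"dy": 0,"dz": 0.0015,"jaw": 0.2},{"wx": 0,"wy": 0,"wz": 0,"dx": 0,"dy": 0,"dz": 0.002,"jaw": 0.2},{"wx": 0,"wy": 0,"wz": 0,"dx": 0,"dy": 0,"dz": 0.002,"jaw": 0.2}]}}

```text
time: 14.72
eef_pos: [0.5542, -0.1958, 0.0807]
ee_rot: [-3.117, -0.379, -0.001]
contact_force: [-3.5, 1.5, 5.5]
width: 0.507
```

Emit:
{"fn": "play_rows", "kwargs": {"increments": [{"wx": 0,"wy": 0,"wz": 0,"dx": 0,"dy": 0,"dz": 0.0005,"jaw": 0.2},{"wx": 0,"wy": 0,"wz": 0,"dx": 0,"dy": 0,"dz": 0.001,"jaw": 0.2},{"wx": 0,"wy": 0,"wz": 0,"dx": 0,"dy": 0,"dz": 0.0015,"jaw": 0.2},{"wx": 0,"wy": 0,"wz": 0,"dx": 0,"dy": 0,"dz": 0.002,"jaw": 0.2},{"wx": 0,"wy": 0,"wz": 0,"dx": 0,"dy": 0,"dz": 0.002,"jaw": 0.2}]}}

```text
time: 15.13
eef_pos: [0.5542, -0.1959, 0.0796]
ee_rot: [-3.117, -0.378, -0.001]
contact_force: [-5.2, 2.5, 10.0]
width: 0.509
```

Emit:
{"fn": "play_rows", "kwargs": {"increments": [{"wx": 0,"wy": 0,"wz": 0,"dx": 0,"dy": 0,"dz": 0.0005,"jaw": 0.2},{"wx": 0,"wy": 0,"wz": 0,"dx": 0,"dy": 0,"dz": 0.001,"jaw": 0.2},{"wx": 0,"wy": 0,"wz": 0,"dx": 0,"dy": 0,"dz": 0.0015,"jaw": 0.2},{"wx": 0,"wy": 0,"wz": 0,"dx": 0,"dy": 0,"dz": 0.002,"jaw": 0.2},{"wx": 0,"wy": 0,"wz": 0,"dx": 0,"dy": 0,"dz": 0.002,"jaw": 0.2}]}}

```text
time: 15.55
eef_pos: [0.5542, -0.196, 0.0793]
ee_rot: [-3.116, -0.378, -0.003]
contact_force: [-9.1, 3.8, 17.1]
width: 0.504
```

Emit:
{"fn": "play_rows", "kwargs": {"increments": [{"wx": 0,"wy": 0,"wz": 0,"dx": 0,"dy": 0,"dz": -0.001,"jaw": 0.2},{"wx": 0,"wy": 0,"wz": 0,"dx": 0,"dy": 0,"dz": -0.002,"jaw": 0.2},{"wx": 0,"wy": 0,"wz": 0,"dx": 0,"dy": 0,"dz": -0.003,"jaw": 0.2},{"wx": 0,"wy": 0,"wz": 0,"dx": 0,"dy": 0,"dz": -0.004,"jaw": 0.2},{"wx": 0,"wy": 0,"wz": 0,"dx": 0,"dy": 0,"dz": -0.005,"jaw": 0.2}]}}

```text
time: 15.97
eef_pos: [0.5544, -0.196, 0.0846]
ee_rot: [-3.116, -0.378, -0.004]
contact_force: [-1.3, 1.7, 4.1]
width: 0.512
```

Up 5 mm of the ~7 mm and still spring-loaded; raise 1.5 mm more, watching for the latch to take the load.

Emit:
{"fn": "play_rows", "kwargs": {"increments": [{"wx": 0,"wy": 0,"wz": 0,"dx": 0,"dy": 0,"dz": -0.0005,"jaw": 0.2},{"wx": 0,"wy": 0,"wz": 0,"dx": 0,"dy": 0,"dz": -0.001,"jaw": 0.2},{"wx": 0,"wy": 0,"wz": 0,"dx": 0,"dy": 0,"dz": -0.0015,"jaw": 0.2},{"wx": 0,"wy": 0,"wz": 0,"dx": 0,"dy": 0,"dz": -0.0015,"jaw": 0.2},{"wx": 0,"wy": 0,"wz": 0,"dx": 0,"dy": 0,"dz": -0.0015,"jaw": 0.2}]}}

```text
time: 16.38
eef_pos: [0.5545, -0.196, 0.0862]
ee_rot: [-3.116, -0.378, -0.004]
contact_force: [-2.7, 1.4, 4.8]
width: 0.51
```

Emit:
{"fn": "play_rows", "kwargs": {"increments": [{"wx": 0,"wy": 0,"wz": 0,"dx": 0,"dy": 0,"dz": 0,"jaw": 0.55},{"wx": 0,"wy": 0,"wz": 0,"dx": 0,"dy": 0,"dz": 0,"jaw": 0.6},{"wx": 0,"wy": 0,"wz": 0,"dx": 0,"dy": 0,"dz": 0,"jaw": 0.7},{"wx": 0,"wy": 0,"wz": 0,"dx": 0,"dy": 0,"dz": 0,"jaw": 0.8},{"wx": 0,"wy": 0,"wz": 0,"dx": 0,"dy": 0,"dz": 0,"jaw": 1}]}}

```text
time: 16.8
eef_pos: [0.5545, -0.196, 0.086]
ee_rot: [-3.116, -0.378, -0.004]
contact_force: [0.1, -0.2, 0.6]
width: 0.92
```

```bash
python3 - <<'E'
from bench import cams
from h import *
s=cams.capture('scene')['img'][:,:,::-1]
cv2.imwrite('pics/s8.png',cv2.resize(s[225:360,345:460],None,fx=4.4,fy=4.4,interpolation=2))
E
python3 go.py .5544,-.1957,.2,13.85
```

```text
t 16.85 p [ 0.5545 -0.196   0.0861] th 13.83 F [-0.4 -0.   1.1] w 0.992 tilt [0.002  0.0027]
.5544,-.1957,.2,13.85 d [ 0.0003 -0.0006 -0.1139] w [-0.0021 -0.0026 -0.0003]
```

View pics/s8.png

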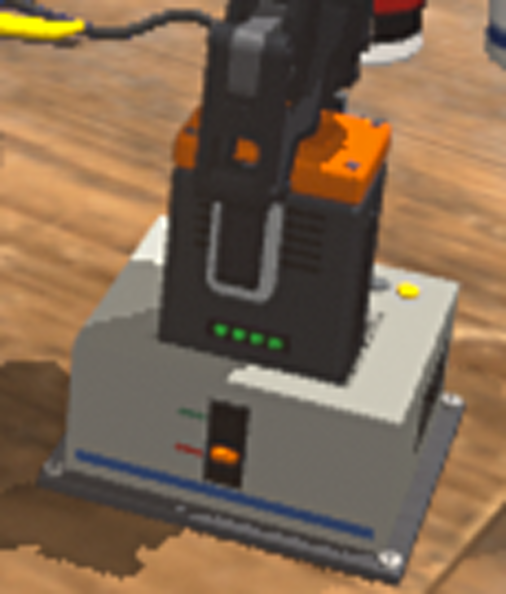

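Flag sits at the red mark with the gripper open: locked. Retreat straight up.

Emit:
{"fn": "play_rows", "kwargs": {"increments": [{"wx": 0,"wy": 0,"wz": 0,"dx": 0,"dy": 0,"dz": -0.015,"jaw": 1},{"wx": 0,"wy": 0,"wz": 0,"dx": 0,"dy": 0,"dz": -0.035,"jaw": 1},{"wx": 0,"wy": 0,"wz": 0,"dx": 0,"dy": 0,"dz": -0.06,"jaw": 1},{"wx": 0,"wy": 0,"wz": 0,"dx": 0,"dy": 0,"dz": -0.09,"jaw": 1},{"wx": 0,"wy": 0,"wz": 0,"dx": 0,"dy": 0,"dz": -0.12,"jaw": 1}]}}

```text
time: 17.27
eef_pos: [0.5538, -0.1963, 0.2069]
ee_rot: [-3.116, -0.378, -0.002]
contact_force: [-0.4, -0.0, 0.1]
width: 1.0
```

Emit:
{"fn": "play_rows", "kwargs": {"increments": [{"wx": 0,"wy": 0,"wz": 0,"dx": -0.02,"dy": 0,"dz": -0.01,"jaw": 1},{"wx": 0,"wy": 0,"wz": 0,"dx": -0.04,"dy": -0.02,"dz": -0.015,"jaw": 1},{"wx": 0,"wy": 0,"wz": 0,"dx": -0.06,"dy": -0.05,"dz": -0.015,"jaw": 1},{"wx": 0,"wy": 0,"wz": 0,"dx": -0.07,"dy": -0.08,"dz": -0.015,"jaw": 1},{"wx": 0,"wy": 0,"wz": 0,"dx": -0.07,"dy": -0.09,"dz": -0.015,"jaw": 1}]}}

```text
time: 17.68
eef_pos: [0.462, -0.123, 0.2221]
ee_rot: [-3.114, -0.38, -0.002]
contact_force: [1.0, 0.4, 0.3]
width: 0.997
```

```bash
python3 - <<'E'
from bench import cams,r
from h import *
s=cams.capture('scene')['img'][:,:,::-1];t=cams.capture('top')['img'][:,:,::-1]
cv2.imwrite('pics/s9.png',s);cv2.imwrite('pics/t9.png',t)
a=cv2.resize(s[170:360,210:460],(790,600),interpolation=2)
cv2.imwrite('pics/s9z.png',a);cv2.imwrite('pics/t9z.png',cv2.resize(t[205:345,140:480],(790,325),interpolation=2))
E
python3 go.py
```

```text
t 17.78 p [ 0.464  -0.1233  0.2224] th 14.04 F [ 0.3  0.3 -0.3] w 0.999 tilt [0.0021 0.0045]
```

View pics/s9z.png

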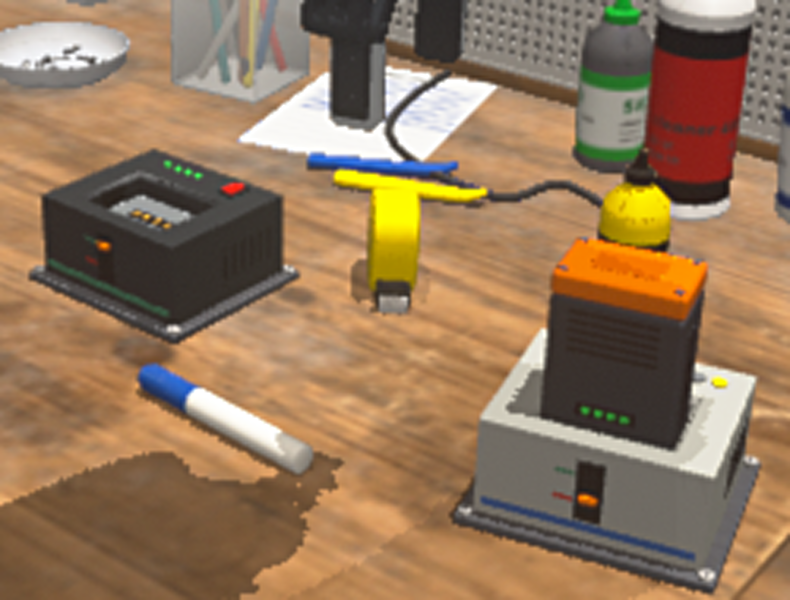

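View pics/t9.png

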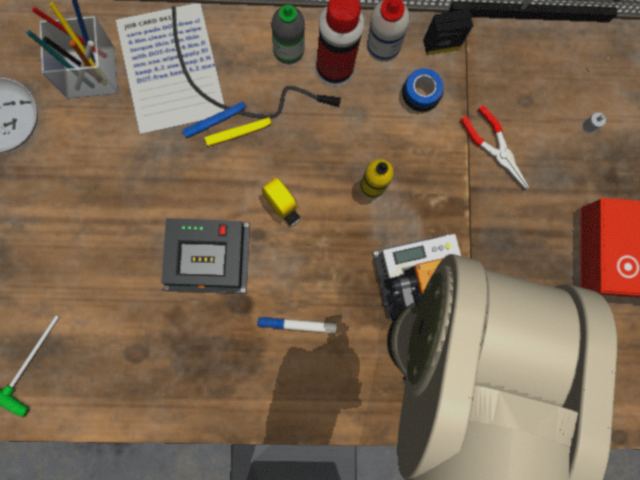

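```bash
python3 -c "
from bench import r
print(r.close_job())"
```

```text
the job is handed in; nothing more can be done
None
```

The pack is locked in the tester and the charger's plate is up. I handed the job in at about 17.8 s of the 61 s allowed; no verdict is reported.

**What I did**
1. Pressed the empty tester plate to its stop with the shut fingers, at about 17 N. Its flag rose to the green mark.
2. Gripped the pack in the charger and pressed it to the stop, at about 20 N. I then eased it up with the plate, and the flag read green before I lifted the pack clear.
3. Lowered the pack into the tester and pressed it to the stop, at about 17 N on the wrist (about 20 N with the pack's weight). I eased it back up, opened the gripper and retreated.

**Last checks**
- **Tester:** the flag is at the red mark with the gripper away. The pack looks upright and centred, with its underside about 32 mm above the bench, worked out from the tool height.
- **Charger:** the bay is empty and the flag is at the green mark.
- **Bystanders:** the tape measure, bottle and marker look unmoved in the top picture.
- **Robot:** the gripper touches nothing.

One reading disagreed slightly. With the pack held over the tester, the top view put its upper end 1 to 2 mm off the scene view's fit. I put that down to the arm settling between the pictures and to calibration, and it went in with little side force. In the last top picture the arm partly hides the pack, so its final centring was judged from the scene picture and the tool pose.

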